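# Fit the slicing disc to the vegetable slicer

### The job

Pull the snapped-on white cover off the sloping drive plate of the vegetable slicer and stand it, rim down, inside the square wooden tray. Then take the disc with three holes (not the one with four), turn it so its holes match the three studs of the drive plate, slide it on fully home and let go. Leave everything else on the counter where it is.

Things in the scene. Friction and masses are not known exactly. Their poses are not given: they have to be found in the camera images.
- drive_top (a point): centre of the top face of the slicer's round steel drive plate (91 mm across, 16 mm thick). z is the plate's axis, up and towards the slicer's front, 30 degrees from vertical. Three studs stand on the face along z: 10 mm thick, 18 mm tall, the last 6 mm tapering to 5 mm, on a circle of 34 mm radius at 0, 120 and 240 degrees from x about z. Hidden under the cover at the start.
- slicer: white vegetable slicer, fixed, 250 x 190 mm, 175 mm high. Origin at the centre of its underside; its front (-x) faces roughly the robot. The drive plate stands on a sloping flat 170 x 170 mm face, centred 130 mm above the origin; nothing of the slicer is higher than that face's plane. The plate stays at the angle it has (turning it takes 0.8 N m).
- cover_mid (a point): round white plastic cover, 110 mm across, open below. The point is on its axis at its flat top, 37 mm above the rim. z is its axis, out of the top. A black grip bar stands on the top: 20 mm thick along x, 44 mm long along y, 38 mm up from the point; fingers close along x.
- cover: the cover's body (0.13 kg), origin at the centre of its rim, 37 mm below cover_mid, same axes. At the start it is snapped over the drive plate and studs by three spring balls: a straight pull of about 8 to 15 N along its axis frees it within 12 mm, and after 35 mm along the axis it is clear of the studs.
- disc_mid (a point): the disc to fit: metal, 124 mm across, 8 mm thick, lying flat, with three through holes, 13 mm wide, on a circle of 34 mm radius at 0, 120 and 240 degrees from x about z (z is up). The point is on its axis 32 mm above its underside. A black grip bar stands in its middle: 22 mm thick along x, 40 mm long along y, 56 mm up from the disc; fingers close along x.
- disc: the three-holed disc's body (0.28 kg), origin at the centre of its underside, 32 mm below disc_mid, same axes. Fully home, the underside lies on the drive plate, so disc_mid is 32 mm from drive_top along z; any of the three matching angles will do. Hold the upper half of the bar: the studs then stand 10 mm out of the disc.
- other_disc_mid (a point): another disc of the same size, material and grip bar, but with four holes; it does not fit and must stay. The point is on its axis 32 mm above its underside
- tray_in (a point): centre of the inner floor of the shallow square wooden tray: inside 144 x 144 mm, floor 6 mm thick (the point is 6 mm above the counter), walls 22 mm tall measured from the counter. x and y run along its sides
- teacup: handleless white tea cup, 70 mm across, 70 mm tall; stays where it is. Origin at its underside (centre)
- spoon: steel spoon 160 mm long with dark wooden handle, lying flat; stays where it is. Origin at its underside (centre)
- rice_bowl: blue bowl, 120 mm across, 60 mm tall; stays where it is. Origin at its underside (centre)
- soy_bottle: brown bottle, 60 mm across, 150 mm tall; stays where it is. Origin at its underside (centre)
- sauce_dish: small flat white dish, 90 mm across, 18 mm tall; stays where it is. Origin at its underside (centre)
- pusher: white food pusher standing on its end, 76 mm across the top, 100 mm tall; stays where it is. Origin at its underside (centre)
- spice_tin: steel tin 70 x 50 x 60 mm; stays where it is. Origin at its underside (centre)
Things that resemble listed ones, but are neither listed nor needed, are in the scene too. What is shaped like the cover but pink, purple or yellow is not meant.

How it is judged (in metres and radians):
On the way, in this order (a step that is already met when the one before it is completed fails the run):
1. the cover is pulled off the drive plate (distance between cover_mid and drive_top above 0.07 m), for 0.1 s.
2. the cover stands rim down in the tray, let go (horizontal distance between cover_mid and tray_in below 0.032 m and height (world z) of cover_mid between 0.03 and 0.05 m and angle between cover_mid's own z axis and vertical below 0.12 rad and contact force between cover and the fingers below 0.1 N), for 0.2 s.
3. the three-holed disc is lifted off the counter (height (world z) of disc_mid above 0.07 m), for 0.1 s.
At the end, for the whole second after the job is handed in: The three-holed disc is on the studs, fully home against the drive plate (within 3.5 mm, square to it within 4 degrees, centred within 4 mm), and the cover stands upright, rim down, inside the tray (within 32 mm of its centre); both at rest and released (x of disc_mid in the frame of drive_top between -0.004 and 0.004 m and y of disc_mid in the frame of drive_top between -0.004 and 0.004 m and z of disc_mid in the frame of drive_top between 0.028 and 0.0355 m and angle between the z axis of disc_mid and the z axis of drive_top, either way round below 0.07 rad and linear speed of each of disc, cover below 0.03 m/s and horizontal distance between cover_mid and tray_in below 0.032 m and height (world z) of cover_mid between 0.03 and 0.05 m and angle between cover_mid's own z axis and vertical below 0.12 rad); the robot touches nothing.
It fails at once if the four-holed disc is moved by more than 30 mm (distance of other_disc_mid from where it was at the start of the episode above 0.03 m).
It fails at once if a bystander (cup, spoon, bowl, bottle, dish, pusher or tin) is moved by more than 40 mm (distance of any of teacup, spoon, rice_bowl, soy_bottle, sauce_dish, pusher, spice_tin from where it was at the start of the episode above 0.04 m).
It also fails if it takes over 58 s, if anything falls off the work surface, if the arm or the gripper's body presses on something with over 40 N, if the wrist force passes 120 N, or if a joint passes its speed limit or range.

### The arm

A 6-joint arm with a two-finger parallel gripper is mounted at the origin on the work surface. World frame = base frame: x ahead of the robot, y to its left, z up, the work surface at z = 0. Lengths are in m, angles in degrees, forces in N, time in s.
With the tool pointing down it reaches from about 0.3 to 0.75 m from the base axis. Payload 8.5 kg.
Tool frame: the origin (TCP) lies midway between the tips of the shut fingers; the grasp point (between the pads) lies 19 mm behind it (env.hold_point_z is the distance from the TCP to the grasp point, in m); z points along the fingers, y is the line along which they close (so a half turn about z gives the same grasp; the last joint's range is limited). The gripper opens to 85 mm and grips with 20 to 120 N. Pads are 22 mm wide; open, the fingers measure 114 mm over their backs; the gripper's body (76 mm by 85 mm) begins 54 mm behind the grasp point. The pads swing forward as they close: fully open they stand 13 mm farther back than shut.
Start: joints at [52.695, 21.807, 74.336, -0, 83.858, -12.336], TCP at [0.232, 0.499, 0.231] pointing down, gripper open.
Joint ranges: [-178.18, 178.18], [-50.72, 133.34], [12.68, 142.11], [-81.47, 261.47], [9.98, 163.14], [-165.26, 165.26]. Speed limits (degrees/s): [136.94, 136.94, 180, 180, 180, 180].

### API

Orientations are given as a 3x3 rotation matrix whose columns are the frame's x, y, z axes.
In Python, from rig import observe, get_image, camera_info, env gives the robot as it stands.
- The arm moves only by the tool drive_tool, never from a script. Its arguments are lists of equal length, an entry for each row: "offset": the shift along the tool's x, y, z in units of 40 mm (1.0 is 40 mm), a list of three; "turn": the turn, a rotation vector about the tool's x, y, z in units of 6 degrees (1.0 is 6 degrees), a list of three; "hand": the opening, from 0 (shut) to 1 (fully open). A call has exactly 10 rows; each row shifts and turns the commanded pose from where the row before left it, along the tool's axes as they then stand; what a row does not reach is not made up. A row lasts 1/8 s, in which the tool goes at most 62.5 mm and 10.7 degrees, less where a joint would pass 70% of its speed; a pose out of reach is approached as far as the arm can. A call is refused whole if a number of a shift passes 1 or a number of a turn 1, either way. A call with a gripper value outside its range is refused whole. The fingers move at their own pace and stop on an object; "newtons" is the grip in N (left out, the last holds). Time passes only in rows, so rows that do not move let the fingers close, or fill a call up. It gives the time, the measured TCP pose, the force, the opening and the grip force at its end, in the units of the state.
- observe(): the state, without advancing time (a new reading comes with each control period).
- get_image(name): name is "scene" or "top"; returns the picture (420x560x3 uint8, blue, green, red); there is no depth.
- camera_info(name): a dict with "fx", "fy", "cx", "cy" (pixels), "world_to_cam" (4x4, takes a point from world to camera coordinates). Camera axes: x right, y down, z forward; pixel columns grow to the right and rows downward; lengths in m; the calibration is good to about 2 mm. A picture is of the moment at which its call begins. camera_info takes no time and is no camera call.
- env.close_job(): hands the job in; it is judged then, once.
The state is a dict: "time_s": time; "q": joint angles; "qvel": joint speeds; "joint_efforts": joint torques, N m; "position": TCP position; "tool_rot": TCP orientation; "ft_force": force on the tool from outside, world axes, zero at the start; "wrist_torque": the same for the moment, N m; "grip_width": finger opening in m; "gripper_force": force on a finger pad.
Only numpy, scipy, OpenCV 4.12 (cv2) and the standard library are available. Lean on these libraries where they do the work, as an engineer would, in place of code of your own. Each camera call takes 0.05 s, during which the arm holds its last target. There are 200 camera calls.

## Working session

There is one attempt and no reset: what is moved stays moved. The work goes in short steps, Python scripts to look and compute and a tool call to move; the robot and the scene stay as the last step left them, time stands still between calls to the robot, and variables do not carry over. Pictures are saved under pics/ and viewed, at most 10 in all, crops included, and the job is handed in when it is done.

Besides the shell and the picture viewer there is one more tool, called after "Emit:" as name(argument=value, ...), one argument or row to a line, values as JSON. drive_tool: Moves the arm, as the interface text tells. Its arguments: {"type":"object","properties":{"offset":{"type":"array"},"turn":{"type":"array"},"hand":{"type":"array"},"newtons":{"type":"number"}},"required":["offset","turn","hand"]}

```bash
ls; mkdir -p pics
python3 - <<'E'
from rig import *
import cv2,numpy as np
s=observe();print({k:np.round(v,3).tolist() for k,v in s.items()})
for n in("scene","top"):
    c=camera_info(n);print(n,{k:np.round(v,4).tolist() for k,v in c.items()})
    cv2.imwrite(f"pics/{n}0.png",get_image(n))
E
```

```text
pics
{'time_s': 0.0, 'q': [52.694, 21.841, 74.386, -0.001, 83.859, -12.336], 'qvel': [-0.026, 0.002, -0.052, -0.06, -0.05, 0.03], 'joint_efforts': [0.001, -44.847, -23.127, -0.0, 0.005, 0.0], 'position': [0.232, 0.498, 0.231], 'tool_rot': [[-0.907, 0.422, -0.001], [0.422, 0.907, -0.001], [0.0, -0.001, -1.0]], 'ft_force': [0.135, 0.59, -0.777], 'wrist_torque': [-0.029, 0.029, 0.063], 'gripper_force': 0.0, 'grip_width': 0.085}
scene {'fx': 460.8262, 'fy': 460.8262, 'cx': 276.7583, 'cy': 208.1186, 'world_to_cam': [[-0.6623, 0.7492, 0.0091, 0.3578], [0.4233, 0.3842, -0.8205, -0.1108], [-0.6182, -0.5396, -0.5716, 1.9477], [0.0, 0.0, 0.0, 1.0]]}
top {'fx': 495.4801, 'fy': 495.4801, 'cx': 280.3755, 'cy': 214.9927, 'world_to_cam': [[0.0163, -0.9999, -0.0001, -0.0044], [-0.9986, -0.0163, -0.0508, 0.5345], [0.0508, 0.0009, -0.9987, 1.7319], [0.0, 0.0, 0.0, 1.0]]}
```

View pics/scene0.png

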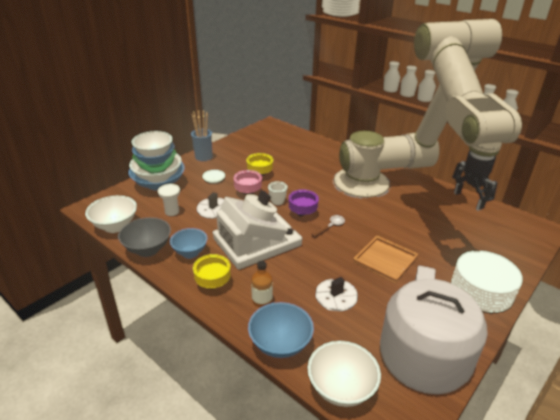

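View pics/top0.png

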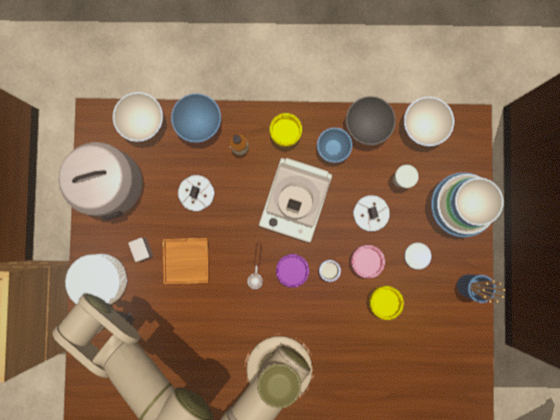

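The scene shows the slicer in the middle with its cover, a disc either side of it (top view 196,193 and 372,213) and the tray at (186,261). I'll zoom in on these four.

Run:
```python
import cv2,numpy as np
t=cv2.imread("pics/top0.png");s=cv2.imread("pics/scene0.png")
f=lambda im,x,y,w=25,z=8:cv2.resize(im[y-w:y+w,x-w:x+w],(400,300) if 0 else (int(2*w*z),int(2*w*z)),interpolation=cv2.INTER_CUBIC)
a=np.hstack([f(t,196,193,25,5.2),f(t,372,213,25,5.2),f(t,295,203,26,5)])[:260]
b=np.hstack([f(s,337,293,25,5.2),f(s,213,206,25,5.2),f(s,262,212,26,5)])
cv2.imwrite("pics/z0.png",np.vstack([a,b]))
```

```text
(no output)
```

View pics/z0.png

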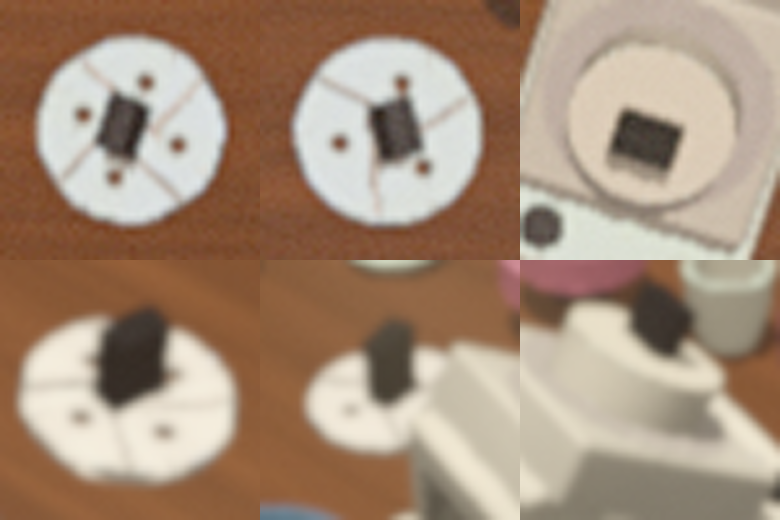

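The right disc (372,213) has three holes and the left one four. Next I'll zoom on the slicer in both views, with a pixel grid, to pick corners.

Run:
```python
import cv2,numpy as np
t=cv2.imread("pics/top0.png");s=cv2.imread("pics/scene0.png")
def f(im,x0,y0,w,h,z):
    o=cv2.resize(im[y0:y0+h,x0:x0+w],None,fx=z,fy=z,interpolation=cv2.INTER_CUBIC)
    for x in range(-(-x0//10)*10,x0+w,10):
        cv2.line(o,((x-x0)*z,0),((x-x0)*z,6),(0,0,255),1);cv2.putText(o,str(x),((x-x0)*z+2,14),0,.35,(0,0,255),1)
    for y in range(-(-y0//10)*10,y0+h,10):
        cv2.line(o,(0,(y-y0)*z),(6,(y-y0)*z),(0,0,255),1);cv2.putText(o,str(y),(8,(y-y0)*z+4),0,.35,(0,0,255),1)
    return o
a=f(t,257,152,78,96,5);b=f(s,210,185,100,80,4)
b=cv2.copyMakeBorder(b,0,a.shape[0]-b.shape[0],0,0,0)
cv2.imwrite("pics/z1.png",np.hstack([a,b]))
```

```text
(no output)
```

View pics/z1.png

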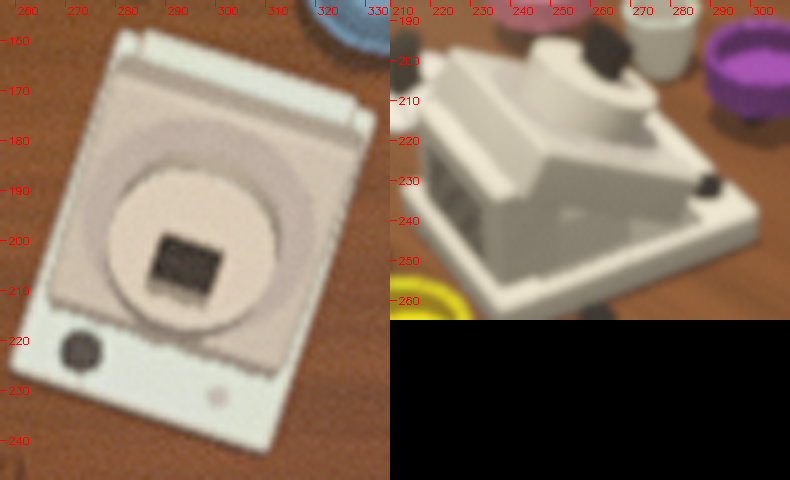

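```bash
cat > h.py <<'E'
import cv2,numpy as np
from rig import *
from scipy.optimize import least_squares
from scipy.spatial.transform import Rotation as R
C={n:camera_info(n) for n in("scene","top")}
def proj(n,p):
    c=C[n];q=np.atleast_2d(p)@c["world_to_cam"][:3,:3].T+c["world_to_cam"][:3,3]
    return np.c_[c["fx"]*q[:,0]/q[:,2]+c["cx"],c["fy"]*q[:,1]/q[:,2]+c["cy"]]
def ray(n,uv,z):
    c=C[n];uv=np.atleast_2d(uv);d=np.c_[(uv[:,0]-c["cx"])/c["fx"],(uv[:,1]-c["cy"])/c["fy"],np.ones(len(uv))]
    W=np.array(c["world_to_cam"]);o=-W[:3,:3].T@W[:3,3];d=d@W[:3,:3]
    return o+d*((z-o[2])/d[:,2])[:,None]
for c in C.values(): c["world_to_cam"]=np.array(c["world_to_cam"])
E
python3 - <<'E'
from h import *
t=cv2.imread("pics/top0.png")
c3,s3=85*np.cos(np.pi/6)/1e3,85*.5/1e3
F=np.array([[-c3,.085,.13-s3],[-c3,-.085,.13-s3],[c3,.085,.13+s3],[c3,-.085,.13+s3]])
def pts(p,L): return L@R.from_euler('z',p[2]).as_matrix().T+[p[0],p[1],0]
top=np.array([[266.5,212.5],[311.5,227],[281.5,165],[329,181.5]])
sc=np.array([[284,231],[249,224],[226,197.5]])
bt=np.array([[259,226],[310,242],[281,158],[332,175]])
B=lambda h:np.array([[-.125,.095,h],[-.125,-.095,h],[.125,.095,h],[.125,-.095,h]])
def res(p):
    f=pts(p,F);return np.r_[proj("top",f)-top,proj("scene",f[[0,2,3]])-sc,proj("top",pts(p,B(p[3])))-bt]
r=least_squares(lambda p:res(p).ravel(),[.6,0,-.3,.02]);p=r.x
print("slicer",p,np.degrees(p[2]));print(np.round(res(p),1).tolist())
Rs=R.from_euler('z',p[2]).as_matrix()@R.from_euler('y',-30,degrees=True).as_matrix();n=Rs[:,2]
fc=np.array([p[0],p[1],.13]);cm=fc+n*.038
print("n",n,"cover_mid~",cm,"proj",proj("top",cm),proj("scene",cm))
bar=np.array([[a,b,.038] for a in(-.01,.01) for b in(.022,-.022)]);print("bartop",proj("top",cm+bar@Rs.T).round(1).tolist(),proj("scene",cm+bar@Rs.T).round(1).tolist())
th=np.radians(np.arange(0,360,15));q=proj("top",cm+np.c_[np.cos(th),np.sin(th),0*th]*.055@Rs.T);print("cover x,y range",q.min(0),q.max(0))
# disc
for x,y in((372,213),(196,193)):
    sub=t[y-24:y+24,x-24:x+24].astype(int);m=((sub.min(2)>130)).astype(np.uint8)
    cs,_=cv2.findContours(m,0,1);k=max(cs,key=cv2.contourArea);e=cv2.fitEllipse(cv2.convexHull(k))
    cen=np.array(e[0])+[x-24,y-24];d=ray("top",cen,.008)[0];print("disc",d,"diam",np.array(e[1])/495*1.73)
    fill=cv2.drawContours(np.zeros_like(m),[cv2.convexHull(k)],-1,1,-1);fill=cv2.erode(fill,np.ones((5,5),np.uint8))
    mm=((sub.min(2)<120)&(fill>0)).astype(np.uint8);N,l,st,ce=cv2.connectedComponentsWithStats(mm)
    for i in range(1,N):
        w=ray("top",ce[i]+[x-24,y-24],.008)[0];v=w-d;print(st[i,4],w.round(4),"r",round(np.hypot(v[0],v[1]),4),"ang",np.degrees(np.arctan2(v[1],v[0])).round(1))
# tray
hsv=cv2.cvtColor(t,cv2.COLOR_BGR2HSV);sub=hsv[228:295,152:220];m=((sub[...,2]>135)&(sub[...,1]>120)).astype(np.uint8)
cs,_=cv2.findContours(m,0,1);k=max(cs,key=cv2.contourArea);e=cv2.minAreaRect(k);print(e)
print("tray",ray("top",np.array(e[0])+[152,228],.02),np.array(e[1])/495*1.71)
E
```

```text
slicer [ 5.90471200e-01 -4.86640680e-02 -3.06968603e-01  2.56831944e-04] -17.58800537848888
[[-1.0, -2.3], [1.8, -0.8], [-2.2, 0.3], [0.5, 0.5], [4.2, -1.9], [-0.7, -2.2], [-1.7, -1.9], [-0.0, -1.5], [-0.2, -0.4], [0.4, 0.2], [-0.1, -0.0]]
n [-0.47662697  0.15108517  0.8660254 ] cover_mid~ [ 0.57235938 -0.04292283  0.16290897] proj [[295.19294277 201.15004086]] [[261.05369503 202.48547023]]
bartop [[286.1, 206.5], [299.3, 210.9], [287.9, 201.1], [301.1, 205.5]] [[271.7, 196.3], [265.0, 190.0], [267.1, 195.2], [260.4, 188.9]]
cover x,y range [278.37161367 185.37822491] [312.17029815 216.45361196]
disc [ 0.54743367 -0.31607771  0.008     ] diam [0.12513523 0.12575855]
98 [ 0.5504 -0.3211  0.008 ] r 0.0058 ang -59.5
3 [ 0.5382 -0.283   0.008 ] r 0.0344 ang 105.5
3 [ 0.5238 -0.3396  0.008 ] r 0.0333 ang -135.1
disc [0.60945176 0.3054864  0.008     ] diam [0.1238653  0.12567039]
4 [0.6418 0.2964 0.008 ] r 0.0336 ang -15.7
83 [0.6108 0.3108 0.008 ] r 0.0055 ang 75.8
4 [0.6198 0.3384 0.008 ] r 0.0345 ang 72.6
4 [0.5995 0.2741 0.008 ] r 0.033 ang -107.6
4 [0.5775 0.316  0.008 ] r 0.0337 ang 161.8
((32.5, 32.5), (47.0, 47.0), 90.0)
tray [[0.36950867 0.33657863 0.02      ]] [0.16236364 0.16236364]
```

```bash
cat >> h.py <<'E'
def tri(uvt,uvs):
    return least_squares(lambda p:np.r_[proj("top",p)[0]-uvt,proj("scene",p)[0]-uvs],[.55,0,.1])
def bar(n,x,y,w,thr=85):
    im=get_image(n)[y-w:y+w,x-w:x+w];m=(im.max(2)<thr).astype(np.uint8)
    N,l,st,ce=cv2.connectedComponentsWithStats(m)
    d=[st[i,4]-3*np.hypot(*(ce[i]-w)) for i in range(1,N)];i=1+int(np.argmax(d))
    k=cv2.findContours((l==i).astype(np.uint8),0,1)[0][0]
    return ce[i]+[x-w,y-w],st[i,4],cv2.minAreaRect(k)[1:]
def go(pos,Rt,N):
    s=observe();Rc=np.array(s["tool_rot"]);pc=np.array(s["position"])
    rv=R.from_matrix(Rc.T@Rt).as_rotvec()/N;A=sum(R.from_rotvec(rv*i).as_matrix() for i in range(N))
    t=np.linalg.solve(A,Rc.T@(np.array(pos)-pc))
    print("time",s["time_s"],"q",np.round(s["q"]),"rows",N,"offset",(t/.04).round(3).tolist(),"turn",(np.degrees(rv)/6).round(3).tolist())
def tool(z,y):
    z=np.array(z)/np.linalg.norm(z);y=np.array(y,float);y=y-z*(y@z);y/=np.linalg.norm(y);return np.c_[np.cross(y,z),y,z]
E
python3 - <<'E'
from h import *
print(env.hold_point_z)
for nm,a,b in(("cover",(294,204),(262,198)),("disc3",(374,212),(213,199))):
    for thr in(85,110):
        u=bar("top",*a,14,thr);v=bar("scene",*b,12,thr);r=tri(u[0],v[0]);print(nm,u,v,r.x.round(4),r.fun.round(2))
E
```

```text
0.0187
cover (array([293.70454545, 204.51136364]), np.int32(88), ((11.067971229553223, 7.589465618133545), 18.434947967529297)) (array([263.58181818, 197.04545455]), np.int32(110), ((12.727920532226562, 9.192388534545898), 45.0)) [ 0.5613 -0.0391  0.1806] [ 0.42 -0.34  0.56  0.04]
cover (array([293.61764706, 204.51960784]), np.int32(102), ((11.700427055358887, 8.221921920776367), 18.434947967529297)) (array([262.87741935, 196.33548387]), np.int32(155), ((17.677669525146484, 10.60660171508789), 45.0)) [ 0.5619 -0.0398  0.1833] [ 0.73 -0.61  0.98  0.07]
disc3 (array([370.44444444, 213.        ]), np.int32(27), ((8.43299388885498, 2.7456257343292236), 78.69007110595703)) (array([212.56716418, 200.58208955]), np.int32(67), ((12.0, 5.0), 90.0)) [ 0.5486 -0.3122  0.036 ] [ 0.97 -0.92  1.45  0.18]
disc3 (array([372.4625, 212.5125]), np.int32(80), ((10.119288444519043, 7.589465141296387), 71.56504821777344)) (array([212.72815534, 199.70873786]), np.int32(103), ((8.756327629089355, 14.328536033630371), 5.710593223571777)) [ 0.5483 -0.3167  0.0384] [ 0.36 -0.34  0.54  0.07]
```

The bar triangulation agrees with the slicer fit to 2 mm. Going to the pre-grasp pose on the cover axis.

```bash
cat >> h.py <<'E'
yaw=np.radians(-17.6)
Rs=R.from_euler('z',yaw).as_matrix()@R.from_euler('y',-30,degrees=True).as_matrix();n=Rs[:,2]
cm=np.array([.5715,-.0424,.1635]);tray=np.array([.3695,.3366,.006]);disc=np.array([.548,-.3165,0])
E
python3 - <<'E'
from h import *
T=tool(-n,Rs[:,0])
go(cm+n*.11,T,20)
E
```

```text
time 0.5 q [ 53.  22.  74.  -0.  84. -12.] rows 20 offset [-0.815, 0.036, 0.029] turn [-0.205, -0.18, 0.672]
```

Emit:
drive_tool(
  offset=[
    [-0.815, 0.036, 0.029],
    [-0.815, 0.036, 0.029],
    [-0.815, 0.036, 0.029],
    [-0.815, 0.036, 0.029],
    [-0.815, 0.036, 0.029],
    [-0.815, 0.036, 0.029],
    [-0.815, 0.036, 0.029],
    [-0.815, 0.036, 0.029],
    [-0.815, 0.036, 0.029],
    [-0.815, 0.036, 0.029],
  ],
  turn=[
    [-0.205, -0.18, 0.672],
    [-0.205, -0.18, 0.672],
    [-0.205, -0.18, 0.672],
    [-0.205, -0.18, 0.672],
    [-0.205, -0.18, 0.672],
    [-0.205, -0.18, 0.672],
    [-0.205, -0.18, 0.672],
    [-0.205, -0.18, 0.672],
    [-0.205, -0.18, 0.672],
    [-0.205, -0.18, 0.672],
  ],
  hand=[1, 1, 1, 1, 1, 1, 1, 1, 1, 1],
)

```text
time_s: 1.75
position: [0.4749, 0.2895, 0.2412]
tool_rot: [[-0.398, 0.875, 0.277], [0.912, 0.409, 0.016], [-0.099, 0.259, -0.961]]
ft_force: [-0.4, 0.3, -0.3]
grip_width: 0.0854
gripper_force: 0.0
```

Emit:
drive_tool(
  offset=[
    [-0.815, 0.036, 0.029],
    [-0.815, 0.036, 0.029],
    [-0.815, 0.036, 0.029],
    [-0.815, 0.036, 0.029],
    [-0.815, 0.036, 0.029],
    [-0.815, 0.036, 0.029],
    [-0.815, 0.036, 0.029],
    [-0.815, 0.036, 0.029],
    [-0.815, 0.036, 0.029],
    [-0.815, 0.036, 0.029],
  ],
  turn=[
    [-0.205, -0.18, 0.672],
    [-0.205, -0.18, 0.672],
    [-0.205, -0.18, 0.672],
    [-0.205, -0.18, 0.672],
    [-0.205, -0.18, 0.672],
    [-0.205, -0.18, 0.672],
    [-0.205, -0.18, 0.672],
    [-0.205, -0.18, 0.672],
    [-0.205, -0.18, 0.672],
    [-0.205, -0.18, 0.672],
  ],
  hand=[1, 1, 1, 1, 1, 1, 1, 1, 1, 1],
)

```text
time_s: 3.0
position: [0.5188, -0.0266, 0.2588]
tool_rot: [[0.305, 0.824, 0.478], [0.952, -0.265, -0.152], [0.001, 0.501, -0.865]]
ft_force: [0.4, -0.2, 0.1]
grip_width: 0.0855
gripper_force: 0.0
```

Run:
```python
from h import *
go(cm+n*.006,tool(-n,Rs[:,0]),7)
s=observe();print(s["q"],s["position"])
```

```text
time 3.0 q [-15.   7.  97.  -2.  46.   3.] rows 7 offset [0.003, -0.0, 0.371] turn [0.002, 0.001, -0.004]
[-15.43786253   6.54219591  96.97258416  -1.54540637  46.43509114
   3.11601187] [ 0.51881022 -0.02659528  0.25875118]
```

Emit:
drive_tool(
  offset=[
    [0, 0, 0.37],
    [0, 0, 0.37],
    [0, 0, 0.37],
    [0, 0, 0.37],
    [0, 0, 0.37],
    [0, 0, 0.37],
    [0, 0, 0.37],
    [0, 0, 0],
    [0, 0, 0],
    [0, 0, 0],
  ],
  turn=[
    [0, 0, 0],
    [0, 0, 0],
    [0, 0, 0],
    [0, 0, 0],
    [0, 0, 0],
    [0, 0, 0],
    [0, 0, 0],
    [0, 0, 0],
    [0, 0, 0],
    [0, 0, 0],
  ],
  hand=[1, 1, 1, 1, 1, 1, 1, 0.5, 0, 0],
  newtons=50,
)

```text
time_s: 4.25
position: [0.5685, -0.0412, 0.1695]
tool_rot: [[0.303, 0.825, 0.478], [0.953, -0.262, -0.151], [0.0, 0.501, -0.865]]
ft_force: [-0.4, 0.2, -0.3]
grip_width: 0.0323
gripper_force: 0.0
```

Emit:
drive_tool(
  offset=[
    [0, 0, 0],
    [0, 0, 0],
    [0, 0, 0],
    [0, 0, 0],
    [0, 0, 0],
    [0, 0, 0],
    [0, 0, -0.05],
    [0, 0, -0.05],
    [0, 0, -0.05],
    [0, 0, -0.1],
  ],
  turn=[
    [0, 0, 0],
    [0, 0, 0],
    [0, 0, 0],
    [0, 0, 0],
    [0, 0, 0],
    [0, 0, 0],
    [0, 0, 0],
    [0, 0, 0],
    [0, 0, 0],
    [0, 0, 0],
  ],
  hand=[0, 0, 0, 0, 0, 0, 0, 0, 0, 0],
)

```text
time_s: 5.5
position: [0.5633, -0.0397, 0.1767]
tool_rot: [[0.303, 0.826, 0.475], [0.953, -0.263, -0.151], [0.0, 0.499, -0.867]]
ft_force: [-0.9, 0.3, 0.9]
grip_width: 0.0193
gripper_force: 52.1
```

Emit:
drive_tool(
  offset=[
    [0, 0, -0.15],
    [0, 0, -0.25],
    [0, 0, -0.25],
    [0, 0, -0.25],
    [0, 0, -0.3],
    [0, 0, -0.4],
    [0, 0, -0.4],
    [0, 0, -0.4],
    [0, 0, -0.4],
    [0, 0, 0],
  ],
  turn=[
    [0, 0, 0],
    [0, 0, 0],
    [0, 0, 0],
    [0, 0, 0],
    [0, 0, 0],
    [0, 0, 0],
    [0, 0, 0],
    [0, 0, 0],
    [0, 0, 0],
    [0, 0, 0],
  ],
  hand=[0, 0, 0, 0, 0, 0, 0, 0, 0, 0],
)

```text
time_s: 6.75
position: [0.5101, -0.0226, 0.2761]
tool_rot: [[0.303, 0.824, 0.479], [0.953, -0.262, -0.152], [0.001, 0.503, -0.864]]
ft_force: [0.8, 0.4, -1.9]
grip_width: 0.0192
gripper_force: 51.9
```

Run:
```python
from h import *
t=get_image("top");s=get_image("scene")
f=lambda im,x,y,w,h,z:cv2.resize(im[y:y+h,x:x+w],None,fx=z,fy=z,interpolation=cv2.INTER_CUBIC)
cv2.imwrite("pics/z2.png",np.hstack([f(t,250,150,98,98,4),f(s,210,150,98,98,4)]))
print(observe()["ft_force"])
```

```text
[-0.11227223  0.53164265 -1.95654628]
```

View pics/z2.png

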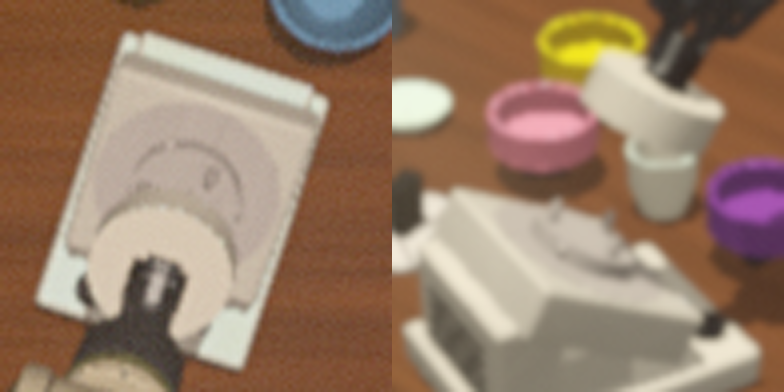

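Cover is free and held; drive plate and studs visible (top panel, around pixel 297,192). On to the tray.

Run:
```python
from h import *
h=np.radians(40)
T=tool([0,0,-1],[np.cos(h),np.sin(h),0])
go([*tray[:2],.19],T,15)
```

```text
time 6.85 q [-15.   5.  96.  -2.  49.   3.] rows 15 offset [0.667, -0.168, 0.069] turn [0.305, 0.167, -0.625]
```

Emit:
drive_tool(
  offset=[
    [0.667, -0.168, 0.069],
    [0.667, -0.168, 0.069],
    [0.667, -0.168, 0.069],
    [0.667, -0.168, 0.069],
    [0.667, -0.168, 0.069],
    [0.667, -0.168, 0.069],
    [0.667, -0.168, 0.069],
    [0.667, -0.168, 0.069],
    [0.667, -0.168, 0.069],
    [0.667, -0.168, 0.069],
  ],
  turn=[
    [0.305, 0.167, -0.625],
    [0.305, 0.167, -0.625],
    [0.305, 0.167, -0.625],
    [0.305, 0.167, -0.625],
    [0.305, 0.167, -0.625],
    [0.305, 0.167, -0.625],
    [0.305, 0.167, -0.625],
    [0.305, 0.167, -0.625],
    [0.305, 0.167, -0.625],
    [0.305, 0.167, -0.625],
  ],
  hand=[0, 0, 0, 0, 0, 0, 0, 0, 0, 0],
)

```text
time_s: 8.1
position: [0.4605, 0.2367, 0.2115]
tool_rot: [[-0.358, 0.917, 0.178], [0.932, 0.362, 0.005], [-0.06, 0.168, -0.984]]
ft_force: [0.1, 0.1, -1.0]
grip_width: 0.0191
gripper_force: 51.8
```

Emit:
drive_tool(
  offset=[
    [0.667, -0.168, 0.069],
    [0.667, -0.168, 0.069],
    [0.667, -0.168, 0.069],
    [0.667, -0.168, 0.069],
    [0.667, -0.168, 0.069],
    [0, 0, 0.4],
    [0, 0, 0.4],
    [0, 0, 0.4],
    [0, 0, 0.4],
    [0, 0, 0],
  ],
  turn=[
    [0.305, 0.167, -0.625],
    [0.305, 0.167, -0.625],
    [0.305, 0.167, -0.625],
    [0.305, 0.167, -0.625],
    [0.305, 0.167, -0.625],
    [0, 0, 0],
    [0, 0, 0],
    [0, 0, 0],
    [0, 0, 0],
    [0, 0, 0],
  ],
  hand=[0, 0, 0, 0, 0, 0, 0, 0, 0, 0],
)

```text
time_s: 9.35
position: [0.3694, 0.3363, 0.1246]
tool_rot: [[-0.642, 0.767, -0.003], [0.767, 0.642, -0.002], [0.0, -0.003, -1.0]]
ft_force: [1.0, -0.4, -0.8]
grip_width: 0.0191
gripper_force: 51.8
```

Run:
```python
from h import *
h=np.radians(40)
T=tool([0,0,-1],[np.cos(h),np.sin(h),0])
go([*tray[:2],.055],T,5)
t=get_image("top");s=get_image("scene")
f=lambda im,x,y,w,h,z:cv2.resize(im[y:y+h,x:x+w],None,fx=z,fy=z,interpolation=cv2.INTER_CUBIC)
cv2.imwrite("pics/z3.png",np.hstack([f(t,145,215,98,98,4),f(s,330,200,98,98,4)]))
```

```text
time 9.35 q [ 29.  23.  92.  -0.  65. -11.] rows 5 offset [0.001, 0.002, 0.348] turn [-0.006, -0.0, -0.001]
```

View pics/z3.png

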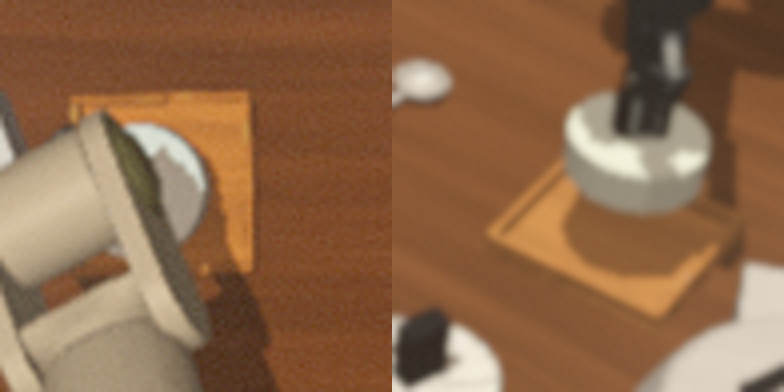

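The cover hangs level over the tray (centre about (183,258) in top). Lowering.

Emit:
drive_tool(
  offset=[
    [0, 0, 0.3],
    [0, 0, 0.3],
    [0, 0, 0.3],
    [0, 0, 0.3],
    [0, 0, 0.25],
    [0, 0, 0.15],
    [0, 0, 0.1],
    [0, 0, 0.05],
    [0, 0, 0],
    [0, 0, 0],
  ],
  turn=[
    [0, 0, 0],
    [0, 0, 0],
    [0, 0, 0],
    [0, 0, 0],
    [0, 0, 0],
    [0, 0, 0],
    [0, 0, 0],
    [0, 0, 0],
    [0, 0, 0],
    [0, 0, 0],
  ],
  hand=[0, 0, 0, 0, 0, 0, 0, 0, 0, 0],
)

```text
time_s: 10.7
position: [0.3698, 0.3366, 0.0562]
tool_rot: [[-0.642, 0.766, 0.0], [0.766, 0.642, -0.0], [-0.0, 0.0, -1.0]]
ft_force: [0.3, 0.3, -2.1]
grip_width: 0.019
gripper_force: 51.8
```

Emit:
drive_tool(
  offset=[
    [0, 0, 0.03],
    [0, 0, 0.03],
    [0, 0, 0.03],
    [0, 0, 0.02],
    [0, 0, 0],
    [0, 0, 0],
    [0, 0, 0],
    [0, 0, 0],
    [0, 0, 0],
    [0, 0, 0],
  ],
  turn=[
    [0, 0, 0],
    [0, 0, 0],
    [0, 0, 0],
    [0, 0, 0],
    [0, 0, 0],
    [0, 0, 0],
    [0, 0, 0],
    [0, 0, 0],
    [0, 0, 0],
    [0, 0, 0],
  ],
  hand=[0, 0, 0, 0, 0, 0, 0, 0, 0, 0],
)

```text
time_s: 11.95
position: [0.3698, 0.3365, 0.0516]
tool_rot: [[-0.642, 0.766, -0.0], [0.766, 0.642, -0.0], [-0.0, -0.0, -1.0]]
ft_force: [-0.3, 0.3, -2.0]
grip_width: 0.0194
gripper_force: 51.8
```

Emit:
drive_tool(
  offset=[
    [0, 0, 0.02],
    [0, 0, 0.02],
    [0, 0, 0.02],
    [0, 0, 0],
    [0, 0, 0],
    [0, 0, 0],
    [0, 0, 0],
    [0, 0, 0],
    [0, 0, 0],
    [0, 0, 0],
  ],
  turn=[
    [0, 0, 0],
    [0, 0, 0],
    [0, 0, 0],
    [0, 0, 0],
    [0, 0, 0],
    [0, 0, 0],
    [0, 0, 0],
    [0, 0, 0],
    [0, 0, 0],
    [0, 0, 0],
  ],
  hand=[0, 0, 0, 0, 0, 0.3, 0.6, 1, 1, 1],
)

```text
time_s: 13.2
position: [0.3697, 0.3365, 0.0491]
tool_rot: [[-0.642, 0.766, -0.0], [0.766, 0.642, -0.0], [-0.0, -0.0, -1.0]]
ft_force: [-0.5, 0.3, -0.8]
grip_width: 0.0855
gripper_force: 0.0
```

Emit:
drive_tool(
  offset=[
    [0, 0, 0],
    [0, 0, 0],
    [0, 0, 0],
    [0, 0, -0.2],
    [0, 0, -0.5],
    [0, 0, -0.7],
    [0, 0, -0.8],
    [0, 0, -0.8],
    [0, 0, -0.8],
    [0, 0, 0],
  ],
  turn=[
    [0, 0, 0],
    [0, 0, 0],
    [0, 0, 0],
    [0, 0, 0],
    [0, 0, 0],
    [0, 0, 0],
    [0, 0, 0],
    [0, 0, 0],
    [0, 0, 0],
    [0, 0, 0],
  ],
  hand=[1, 1, 1, 1, 1, 1, 1, 1, 1, 1],
)

```text
time_s: 14.45
position: [0.3705, 0.337, 0.2037]
tool_rot: [[-0.642, 0.766, 0.005], [0.766, 0.642, 0.002], [-0.001, 0.005, -1.0]]
ft_force: [0.4, -0.9, -1.3]
grip_width: 0.0854
gripper_force: 0.0
```

Run:
```python
from h import *
d=np.radians(105-180)
go([.535,-.31,.20],tool([0,0,-1],[np.cos(d),np.sin(d),0]),24)
cv2.imwrite("pics/after.png",get_image("scene"));print(observe()["position"])
```

```text
time 14.45 q [ 29.  18.  85.  -0.  77. -11.] rows 24 offset [-0.721, 0.406, 0.005] turn [0.002, -0.002, 0.798]
[0.36982634 0.33665917 0.20207209]
```

Emit:
drive_tool(
  offset=[
    [-0.721, 0.406, -0.1],
    [-0.721, 0.406, -0.1],
    [-0.721, 0.406, -0.1],
    [-0.721, 0.406, -0.1],
    [-0.721, 0.406, -0.1],
    [-0.721, 0.406, -0.1],
    [-0.721, 0.406, -0.1],
    [-0.721, 0.406, -0.1],
    [-0.721, 0.406, -0.1],
    [-0.721, 0.406, -0.1],
  ],
  turn=[
    [0, 0, 0.798],
    [0, 0, 0.798],
    [0, 0, 0.798],
    [0, 0, 0.798],
    [0, 0, 0.798],
    [0, 0, 0.798],
    [0, 0, 0.798],
    [0, 0, 0.798],
    [0, 0, 0.798],
    [0, 0, 0.798],
  ],
  hand=[1, 1, 1, 1, 1, 1, 1, 1, 1, 1],
)

```text
time_s: 15.75
position: [0.6081, 0.1197, 0.2399]
tool_rot: [[0.14, 0.99, -0.003], [0.99, -0.14, -0.0], [-0.001, -0.003, -1.0]]
ft_force: [0.2, -0.5, 0.1]
grip_width: 0.0855
gripper_force: 0.0
```

Emit:
drive_tool(
  offset=[
    [-0.721, 0.406, 0],
    [-0.721, 0.406, 0],
    [-0.721, 0.406, 0],
    [-0.721, 0.406, 0],
    [-0.721, 0.406, 0],
    [-0.721, 0.406, 0],
    [-0.721, 0.406, 0],
    [-0.721, 0.406, 0],
    [-0.721, 0.406, 0],
    [-0.721, 0.406, 0],
  ],
  turn=[
    [0, 0, 0.798],
    [0, 0, 0.798],
    [0, 0, 0.798],
    [0, 0, 0.798],
    [0, 0, 0.798],
    [0, 0, 0.798],
    [0, 0, 0.798],
    [0, 0, 0.798],
    [0, 0, 0.798],
    [0, 0, 0.798],
  ],
  hand=[1, 1, 1, 1, 1, 1, 1, 1, 1, 1],
)

```text
time_s: 17.0
position: [0.6068, -0.2018, 0.2398]
tool_rot: [[0.829, 0.56, -0.002], [0.56, -0.829, 0.001], [-0.002, -0.002, -1.0]]
ft_force: [0.6, -0.4, -1.0]
grip_width: 0.0855
gripper_force: 0.0
```

Run:
```python
from h import *
d=np.radians(105-180)
T=tool([0,0,-1],[np.cos(d),np.sin(d),0])
go([*disc[:2],.16],T,7)
t=get_image("top");s=get_image("scene");cv2.imwrite("pics/t4.png",t);cv2.imwrite("pics/s4.png",s)
f=lambda im,x,y,w,h,z:cv2.resize(im[y:y+h,x:x+w],None,fx=z,fy=z,interpolation=cv2.INTER_CUBIC)
a=np.hstack([f(t,268,165,50,50,8),f(s,235,200,50,50,8)])
b=np.hstack([f(t,146,220,80,40,5),f(s,340,220,80,40,5)])
cv2.imwrite("pics/z4.png",np.vstack([a,b]))
```

```text
time 17.0 q [-29.  31.  58.  -0.  92.  27.] rows 7 offset [-0.369, 0.278, 0.285] turn [-0.002, 0.003, 0.453]
```

View pics/z4.png

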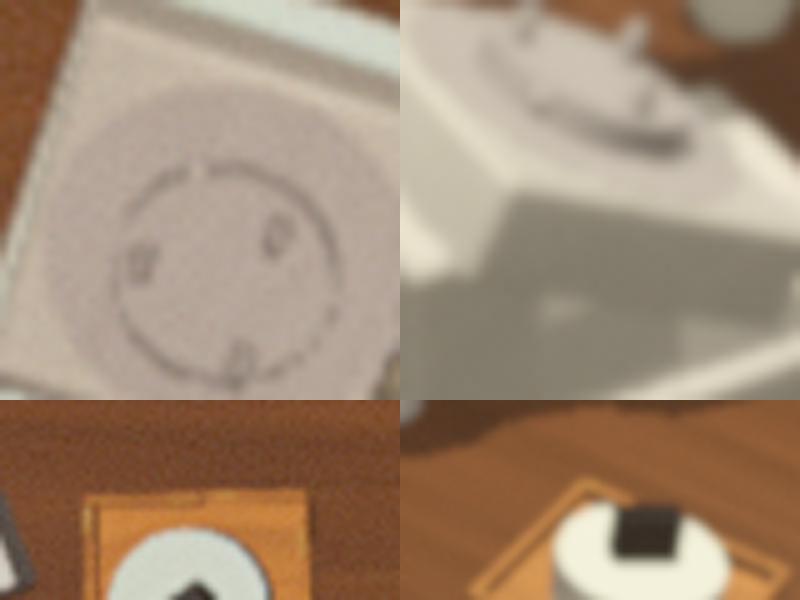

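Cover stands level in the tray (bottom row). Studs in the top view are at about (285.3,197.5), (302.4,194.1), (297.3,209.8).

Run:
```python
from h import *
def rayp(nm,uv,p0):
    a=ray(nm,uv,0.);b=ray(nm,uv,.3);d=b-a;return a+d*(((p0-a)@n)/(d@n))[:,None]
fc=np.array([.5905,-.0487,.13])
uv=(np.array([[142,263],[279,236],[238,362]])+.5)/8-.5+[268,165]
P=rayp("top",uv,fc+.025*n);L=(P-fc)@Rs;print("studs in slicer-face frame",L.round(4).tolist());c=L.mean(0);print("centre",c.round(4))
v=L-c;print("r",np.hypot(v[:,0],v[:,1]).round(4),"ang",np.degrees(np.arctan2(v[:,1],v[:,0])).round(1))
e=rayp("top",(np.array([[226,272]])+.5)/8-.5+[268,165],fc+.016*n);print("plate centre",((e-fc)@Rs).round(4))
# stud tips/bases in scene (check): predicted
a=np.arctan2(v[:,1],v[:,0])
for z in(.016,.034): print(z,proj("scene",fc+(np.c_[.034*np.cos(a)+c[0],.034*np.sin(a)+c[1],0*a+z])@Rs.T).round(1).tolist(),proj("top",fc+(np.c_[.034*np.cos(a)+c[0],.034*np.sin(a)+c[1],0*a+z])@Rs.T).round(1).tolist())
t=cv2.imread("pics/t4.png");sub=t[222:295,152:222];m=((sub.min(2)>120)).astype(np.uint8);k=max(cv2.findContours(m,0,1)[0],key=cv2.contourArea);e=cv2.fitEllipse(cv2.convexHull(k));print("cover top",ray("top",np.array(e[0])+[152,222],.043),e[1])
```

```text
studs in slicer-face frame [[-0.0048, 0.0343, 0.025], [0.026, -0.0149, 0.025], [-0.0335, -0.0157, 0.025]]
centre [-0.0041  0.0013  0.025 ]
r [0.0331 0.0341 0.0339] ang [  91.2  -28.2 -150.1]
plate centre [[-0.0008  0.0007  0.016 ]]
0.016 [[264.6, 213.7], [250.0, 204.7], [263.5, 207.5]] [[285.4, 196.3], [302.7, 193.0], [297.7, 208.7]]
0.034 [[266.9, 209.0], [252.3, 200.0], [265.8, 202.9]] [[284.6, 198.5], [302.1, 195.2], [297.0, 211.0]]
cover top [[0.36762486 0.33733999 0.043     ]] (32.44422149658203, 32.90244674682617)
```

Emit:
drive_tool(
  offset=[
    [-0.369, 0.278, 0.285],
    [-0.369, 0.278, 0.285],
    [-0.369, 0.278, 0.285],
    [-0.369, 0.278, 0.285],
    [-0.369, 0.278, 0.285],
    [-0.369, 0.278, 0.285],
    [-0.369, 0.278, 0.285],
    [0, 0, 0],
    [0, 0, 0],
    [0, 0, 0],
  ],
  turn=[
    [0, 0, 0.453],
    [0, 0, 0.453],
    [0, 0, 0.453],
    [0, 0, 0.453],
    [0, 0, 0.453],
    [0, 0, 0.453],
    [0, 0, 0.453],
    [0, 0, 0],
    [0, 0, 0],
    [0, 0, 0],
  ],
  hand=[1, 1, 1, 1, 1, 1, 1, 1, 1, 1],
)

```text
time_s: 18.35
position: [0.5496, -0.3153, 0.1622]
tool_rot: [[0.965, 0.263, 0.001], [0.263, -0.965, -0.001], [0.0, 0.001, -1.0]]
ft_force: [-0.2, 0.8, 0.2]
grip_width: 0.0853
gripper_force: 0.0
```

Emit:
drive_tool(
  offset=[
    [0, 0, 0.5],
    [0, 0, 0.6],
    [0, 0, 0.6],
    [0, 0, 0.5],
    [0, 0, 0.4],
    [0, 0, 0.3],
    [0, 0, 0.2],
    [0, 0, 0],
    [0, 0, 0],
    [0, 0, 0],
  ],
  turn=[
    [0, 0, 0],
    [0, 0, 0],
    [0, 0, 0],
    [0, 0, 0],
    [0, 0, 0],
    [0, 0, 0],
    [0, 0, 0],
    [0, 0, 0],
    [0, 0, 0],
    [0, 0, 0],
  ],
  hand=[1, 1, 1, 1, 1, 1, 1, 1, 0.5, 0],
  newtons=60,
)

```text
time_s: 19.6
position: [0.5493, -0.3159, 0.0382]
tool_rot: [[0.965, 0.262, 0.001], [0.262, -0.965, -0.001], [0.0, 0.001, -1.0]]
ft_force: [-0.6, -0.0, -0.2]
grip_width: 0.0519
gripper_force: 0.0
```

Emit:
drive_tool(
  offset=[
    [0, 0, 0],
    [0, 0, 0],
    [0, 0, 0],
    [0, 0, 0],
    [0, 0, 0],
    [0, 0, -0.3],
    [0, 0, -0.5],
    [0, 0, -0.8],
    [0, 0, -0.9],
    [0, 0, -0.9],
  ],
  turn=[
    [0, 0, 0],
    [0, 0, 0],
    [0, 0, 0],
    [0, 0, 0],
    [0, 0, 0],
    [0, 0, 0],
    [0, 0, 0],
    [0, 0, 0],
    [0, 0, 0],
    [0, 0, 0],
  ],
  hand=[0, 0, 0, 0, 0, 0, 0, 0, 0, 0],
)

```text
time_s: 20.85
position: [0.5487, -0.3153, 0.1746]
tool_rot: [[0.965, 0.262, -0.001], [0.262, -0.965, 0.001], [-0.001, -0.001, -1.0]]
ft_force: [-0.1, -0.4, -3.2]
grip_width: 0.0209
gripper_force: 59.5
```

Emit:
drive_tool(
  offset=[
    [0, 0, -0.6],
    [0, 0, -0.3],
    [0, 0, 0],
    [0, 0, 0],
    [0, 0, 0],
    [0, 0, 0],
    [0, 0, 0],
    [0, 0, 0],
    [0, 0, 0],
    [0, 0, 0],
  ],
  turn=[
    [0, 0, 0],
    [0, 0, 0],
    [0, 0, 0],
    [0, 0, 0],
    [0, 0, 0],
    [0, 0, 0],
    [0, 0, 0],
    [0, 0, 0],
    [0, 0, 0],
    [0, 0, 0],
  ],
  hand=[0, 0, 0, 0, 0, 0, 0, 0, 0, 0],
)

```text
time_s: 22.1
position: [0.5491, -0.3157, 0.2097]
tool_rot: [[0.965, 0.262, -0.0], [0.262, -0.965, -0.0], [-0.0, 0.0, -1.0]]
ft_force: [0.2, 0.2, -3.5]
grip_width: 0.021
gripper_force: 59.6
```

Run:
```python
from h import *
t=get_image("top");s=get_image("scene");cv2.imwrite("pics/t5.png",t);cv2.imwrite("pics/s5.png",s)
f=lambda im,x,y,w,h,z:cv2.resize(im[y:y+h,x:x+w],None,fx=z,fy=z,interpolation=cv2.INTER_CUBIC)
p=np.array(observe()["position"]);u=proj("top",p)[0].astype(int);v=proj("scene",p)[0].astype(int);print(p,u-30,v-30)
cv2.imwrite("pics/z5.png",np.hstack([f(t,u[0]-30,u[1]-30,60,60,6.6),f(s,v[0]-30,v[1]-30,60,60,6.6)]))
```

```text
[ 0.54912265 -0.31568574  0.20967844] [352 178] [179 130]
```

View pics/z5.png

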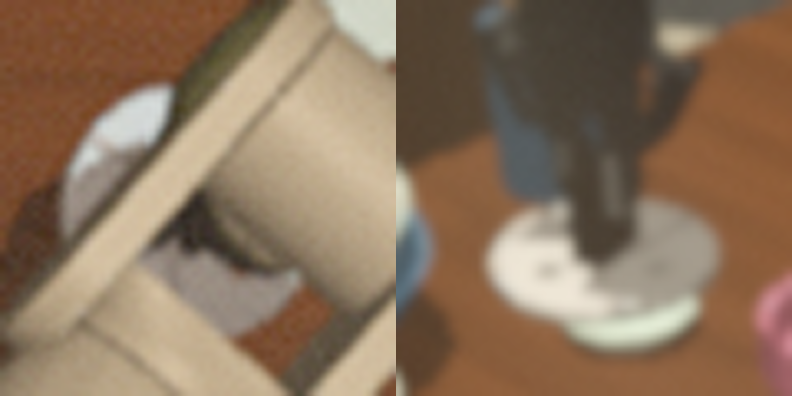

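Disc held level and centred. Going above the studs, aligned (stud angle 91° in the face frame).

```bash
cat >> h.py <<'E'
fc=np.array([.5905,-.0487,.13]);SA=np.radians(91)
def dt(s,c=(-.002,.0008),a=SA): return fc+Rs@[c[0],c[1],.016+s+.038],tool(-n,-(np.cos(a)*Rs[:,0]+np.sin(a)*Rs[:,1]))
E
python3 - <<'E'
from h import *
go(*dt(.08),12)
E
```

```text
time 22.2 q [-41.  31.  62.  -0.  87.  34.] rows 12 offset [-0.022, -0.605, -0.1] turn [-0.122, 0.404, 0.431]
```

Emit:
drive_tool(
  offset=[
    [-0.022, -0.605, -0.1],
    [-0.022, -0.605, -0.1],
    [-0.022, -0.605, -0.1],
    [-0.022, -0.605, -0.1],
    [-0.022, -0.605, -0.1],
    [-0.022, -0.605, -0.1],
    [-0.022, -0.605, -0.1],
    [-0.022, -0.605, -0.1],
    [-0.022, -0.605, -0.1],
    [-0.022, -0.605, -0.1],
  ],
  turn=[
    [-0.122, 0.404, 0.431],
    [-0.122, 0.404, 0.431],
    [-0.122, 0.404, 0.431],
    [-0.122, 0.404, 0.431],
    [-0.122, 0.404, 0.431],
    [-0.122, 0.404, 0.431],
    [-0.122, 0.404, 0.431],
    [-0.122, 0.404, 0.431],
    [-0.122, 0.404, 0.431],
    [-0.122, 0.404, 0.431],
  ],
  hand=[0, 0, 0, 0, 0, 0, 0, 0, 0, 0],
)

```text
time_s: 23.45
position: [0.519, -0.0748, 0.24]
tool_rot: [[0.889, -0.2, 0.411], [-0.17, -0.979, -0.109], [0.425, 0.027, -0.905]]
ft_force: [-0.7, -0.7, -3.7]
grip_width: 0.021
gripper_force: 59.8
```

Emit:
drive_tool(
  offset=[
    [-0.022, -0.605, -0.1],
    [-0.022, -0.605, -0.1],
    [0, 0, 0],
    [0, 0, 0],
    [0, 0, 0.2],
    [0, 0, 0.2],
    [0, 0, 0.2],
    [0, 0, 0.2],
    [0, 0, 0],
    [0, 0, 0],
  ],
  turn=[
    [-0.122, 0.404, 0.431],
    [-0.122, 0.404, 0.431],
    [0, 0, 0],
    [0, 0, 0],
    [0, 0, 0],
    [0, 0, 0],
    [0, 0, 0],
    [0, 0, 0],
    [0, 0, 0],
    [0, 0, 0],
  ],
  hand=[0, 0, 0, 0, 0, 0, 0, 0, 0, 0],
)

```text
time_s: 24.7
position: [0.5404, -0.0319, 0.2174]
tool_rot: [[0.831, -0.288, 0.477], [-0.245, -0.958, -0.151], [0.5, 0.008, -0.866]]
ft_force: [-0.3, 0.4, -2.9]
grip_width: 0.021
gripper_force: 60.0
```

Run:
```python
from h import *
go(*dt(.022),5)
print(np.round(observe()["ft_force"],1))
t=get_image("top");s=get_image("scene");cv2.imwrite("pics/t6.png",t);cv2.imwrite("pics/s6.png",s)
f=lambda im,x,y,w,h,z:cv2.resize(im[y:y+h,x:x+w],None,fx=z,fy=z,interpolation=cv2.INTER_CUBIC)
cv2.imwrite("pics/z6.png",np.hstack([f(t,265,170,60,60,6.6),f(s,235,175,60,60,6.6)]))
```

```text
time 24.7 q [-15.  11.  99.  -2.  40.  92.] rows 5 offset [0.0, 0.0, 0.13] turn [-0.001, -0.001, 0.0]
[-0.3  0.4 -2.9]
```

View pics/z6.png

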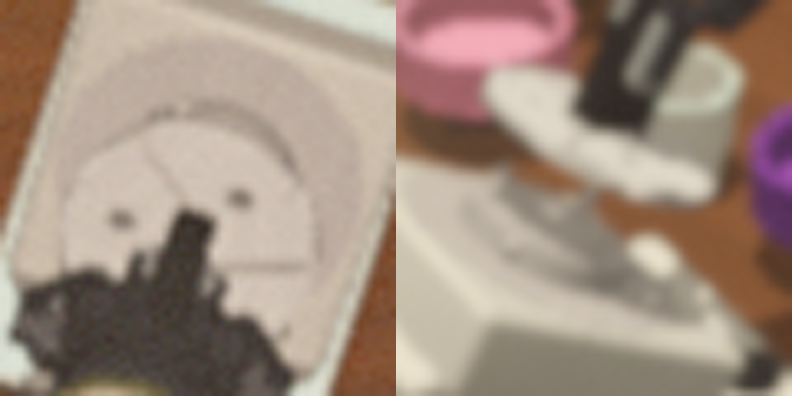

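Run:
```python
from h import *
def rayp(nm,uv,p0):
    a=ray(nm,uv,0.);b=ray(nm,uv,.3);d=b-a;return a+d*(((p0-a)@n)/(d@n))[:,None]
o=observe();s=(np.array(o["position"])-fc)@n-.054;print("s",s,"tcp face",((np.array(o["position"])-fc)@Rs).round(4))
t=cv2.imread("pics/t6.png")
for guess in((121,218),(239,198)):
    c=(np.array(guess)+.5)/6.6-.5+[265,170];x,y=c.round().astype(int)
    g=cv2.cvtColor(t,cv2.COLOR_BGR2GRAY)[y-4:y+5,x-4:x+5].astype(float);w=np.clip(np.median(g)-12-g,0,None)
    Y,X=np.mgrid[y-4:y+5,x-4:x+5];m=np.array([(w*X).sum(),(w*Y).sum()])/w.sum()
    for z,q in(("hand",c),("auto",m)):print(z,q.round(2),((rayp("top",[q],fc+(.016+s+.008)*n)-fc)@Rs).round(4))
# studs on the earlier image, auto
t=cv2.imread("pics/t4.png")
for guess in((142,263),(279,236),(238,362)):
    c=(np.array(guess)+.5)/8-.5+[268,165];x,y=c.round().astype(int)
    g=cv2.cvtColor(t,cv2.COLOR_BGR2GRAY)[y-3:y+4,x-3:x+4].astype(float);w=np.clip(np.median(g)-4-g,0,None)
    Y,X=np.mgrid[y-3:y+4,x-3:x+4];m=np.array([(w*X).sum(),(w*Y).sum()])/w.sum();print("stud",c.round(2),m.round(2),((rayp("top",[m],fc+.025*n)-fc)@Rs).round(4))
a=SA+np.radians([0,-120]);print("expected holes",np.c_[-.002+.034*np.cos(a),.0008+.034*np.sin(a)].round(4).tolist())
```

```text
s 0.0482783135056565 tcp face [-0.002   0.0008  0.1023]
hand [282.91 202.61] [[-0.0024  0.0355  0.0723]]
auto [283.24 203.25] [[-0.0042  0.0339  0.0723]]
hand [300.79 199.58] [[ 0.0274 -0.0149  0.0723]]
auto [300.01 200.54] [[ 0.0234 -0.0136  0.0723]]
stud [285.31 197.44] [285.22 197.58] [[-0.0053  0.0344  0.025 ]]
stud [302.44 194.06] [302.09 194.19] [[ 0.0251 -0.0139  0.025 ]]
stud [297.31 209.81] [296.75 211.66] [[-0.0405 -0.0159  0.025 ]]
expected holes [[-0.0026, 0.0348], [0.0277, -0.0157]]
```

Run:
```python
from h import *
go(*dt(.021,(-.003,.0004)),5)
```

```text
time 24.8 q [-15.  11.  99.  -2.  40.  92.] rows 5 offset [-0.005, 0.002, 0.136] turn [-0.001, -0.001, 0.001]
```

Emit:
drive_tool(
  offset=[
    [-0.005, 0.002, 0.136],
    [-0.005, 0.002, 0.136],
    [-0.005, 0.002, 0.136],
    [-0.005, 0.002, 0.136],
    [-0.005, 0.002, 0.136],
    [0, 0, 0.05],
    [0, 0, 0.05],
    [0, 0, 0.05],
    [0, 0, 0.05],
    [0, 0, 0],
  ],
  turn=[
    [0, 0, 0],
    [0, 0, 0],
    [0, 0, 0],
    [0, 0, 0],
    [0, 0, 0],
    [0, 0, 0],
    [0, 0, 0],
    [0, 0, 0],
    [0, 0, 0],
    [0, 0, 0],
  ],
  hand=[0, 0, 0, 0, 0, 0, 0, 0, 0, 0],
)

```text
time_s: 26.05
position: [0.5565, -0.0374, 0.1865]
tool_rot: [[0.83, -0.288, 0.477], [-0.245, -0.958, -0.151], [0.501, 0.008, -0.866]]
ft_force: [1.0, 0.6, -2.1]
grip_width: 0.0208
gripper_force: 60.0
```

```bash
cat >> h.py <<'E'
def rep():
    o=observe();print(o["time_s"],"tcp in face (mm), z=s",(((np.array(o["position"])-fc)@Rs-[0,0,.054])*1e3).round(2),"force face (disc weight removed)",(np.array(o["ft_force"])+[0,0,2.9]).dot(Rs).round(1),"torque",(np.array(o["wrist_torque"])@Rs).round(2))
E
python3 -c "
from h import *
rep()"
```

```text
26.05 tcp in face (mm), z=s [-2.81  0.45 12.84] force face (disc weight removed) [1.1 0.8 0.3] torque [0.13 0.34 0.02]
```

Under stud height with almost no force, so the studs have entered the holes. Continue down.

Emit:
drive_tool(
  offset=[
    [0, 0, 0.04],
    [0, 0, 0.04],
    [0, 0, 0.04],
    [0, 0, 0.03],
    [0, 0, 0],
    [0, 0, 0],
    [0, 0, 0],
    [0, 0, 0],
    [0, 0, 0],
    [0, 0, 0],
  ],
  turn=[
    [0, 0, 0],
    [0, 0, 0],
    [0, 0, 0],
    [0, 0, 0],
    [0, 0, 0],
    [0, 0, 0],
    [0, 0, 0],
    [0, 0, 0],
    [0, 0, 0],
    [0, 0, 0],
  ],
  hand=[0, 0, 0, 0, 0, 0, 0, 0, 0, 0],
)

```text
time_s: 27.3
position: [0.5596, -0.0384, 0.1815]
tool_rot: [[0.83, -0.288, 0.478], [-0.245, -0.958, -0.151], [0.501, 0.008, -0.865]]
ft_force: [4.9, 1.7, -0.2]
grip_width: 0.021
gripper_force: 60.0
```

```bash
python3 -c "
from h import *
rep()"
```

```text
27.3 tcp in face (mm), z=s [-2.43  0.48  6.86] force face (disc weight removed) [5.  3.1 0.3] torque [ 0.68 -0.57  0.13]
```

Emit:
drive_tool(
  offset=[
    [0.02, -0.015, 0],
    [0, 0, 0.03],
    [0, 0, 0.03],
    [0, 0, 0.03],
    [0, 0, 0.03],
    [0, 0, 0],
    [0, 0, 0],
    [0, 0, 0],
    [0, 0, 0],
    [0, 0, 0],
  ],
  turn=[
    [0, 0, 0],
    [0, 0, 0],
    [0, 0, 0],
    [0, 0, 0],
    [0, 0, 0],
    [0, 0, 0],
    [0, 0, 0],
    [0, 0, 0],
    [0, 0, 0],
    [0, 0, 0],
  ],
  hand=[0, 0, 0, 0, 0, 0, 0, 0, 0, 0],
)

```text
time_s: 28.55
position: [0.5622, -0.0387, 0.1773]
tool_rot: [[0.831, -0.288, 0.477], [-0.245, -0.958, -0.151], [0.5, 0.009, -0.866]]
ft_force: [4.0, -2.4, -2.6]
grip_width: 0.021
gripper_force: 59.9
```

```bash
python3 -c "
from h import *
rep()"
```

```text
28.55 tcp in face (mm), z=s [-2.3   0.94  1.93] force face (disc weight removed) [ 4.1 -1.1 -2. ] torque [-0.22 -0.49  0.18]
```

Emit:
drive_tool(
  offset=[
    [0.02, 0.005, 0],
    [0, 0, 0.025],
    [0, 0, 0.025],
    [0, 0, 0.025],
    [0, 0, 0],
    [0, 0, 0],
    [0, 0, 0],
    [0, 0, 0],
    [0, 0, 0],
    [0, 0, 0],
  ],
  turn=[
    [0, 0, 0],
    [0, 0, 0],
    [0, 0, 0],
    [0, 0, 0],
    [0, 0, 0],
    [0, 0, 0],
    [0, 0, 0],
    [0, 0, 0],
    [0, 0, 0],
    [0, 0, 0],
  ],
  hand=[0, 0, 0, 0, 0, 0, 0, 0, 0, 0],
)

```text
time_s: 29.8
position: [0.563, -0.039, 0.1764]
tool_rot: [[0.831, -0.287, 0.477], [-0.245, -0.958, -0.151], [0.5, 0.009, -0.866]]
ft_force: [-17.4, 0.9, 18.5]
grip_width: 0.0208
gripper_force: 63.8
```

```bash
python3 -c "
from h import *
rep()"
```

```text
29.8 tcp in face (mm), z=s [-2.05  0.9   0.8 ] force face (disc weight removed) [-3.9 -4.4 27. ] torque [-0.48  1.07  0.06]
```

Seated with 27 N normal at the expected depth. Release and back off along the axis.

Emit:
drive_tool(
  offset=[
    [0, 0, -0.04],
    [0, 0, 0],
    [0, 0, 0],
    [0, 0, 0],
    [0, 0, 0],
    [0, 0, 0],
    [0, 0, -0.1],
    [0, 0, -0.3],
    [0, 0, -0.5],
    [0, 0, -0.7],
  ],
  turn=[
    [0, 0, 0],
    [0, 0, 0],
    [0, 0, 0],
    [0, 0, 0],
    [0, 0, 0],
    [0, 0, 0],
    [0, 0, 0],
    [0, 0, 0],
    [0, 0, 0],
    [0, 0, 0],
  ],
  hand=[0, 0.2, 0.5, 1, 1, 1, 1, 1, 1, 1],
)

```text
time_s: 31.05
position: [0.5322, -0.0294, 0.2328]
tool_rot: [[0.831, -0.288, 0.476], [-0.245, -0.958, -0.151], [0.5, 0.008, -0.866]]
ft_force: [-0.1, -0.1, -0.8]
grip_width: 0.0853
gripper_force: 0.0
```

Emit:
drive_tool(
  offset=[
    [0, 0, -0.8],
    [0, 0, -0.8],
    [0, 0, -0.8],
    [0, 0, -0.6],
    [0, 0, -0.3],
    [0, 0, 0],
    [0, 0, 0],
    [0, 0, 0],
    [0, 0, 0],
    [0, 0, 0],
  ],
  turn=[
    [0, 0, 0],
    [0, 0, 0],
    [0, 0, 0],
    [0, 0, 0],
    [0, 0, 0],
    [0, 0, 0],
    [0, 0, 0],
    [0, 0, 0],
    [0, 0, 0],
    [0, 0, 0],
  ],
  hand=[1, 1, 1, 1, 1, 1, 1, 1, 1, 1],
)

```text
time_s: 32.3
position: [0.4701, -0.0097, 0.346]
tool_rot: [[0.831, -0.288, 0.476], [-0.245, -0.958, -0.151], [0.5, 0.008, -0.866]]
ft_force: [-0.6, 0.2, 0.4]
grip_width: 0.0857
gripper_force: 0.0
```

Run:
```python
from h import *
rep()
t=get_image("top");s=get_image("scene")
f=lambda im,x,y,w,h,z:cv2.resize(im[y:y+h,x:x+w],None,fx=z,fy=z,interpolation=cv2.INTER_CUBIC)
a=np.hstack([f(t,265,160,60,60,6),f(s,220,175,60,60,6)])
b=np.hstack([f(t,146,220,90,60,4),f(s,340,210,90,60,4)])
cv2.imwrite("pics/z7.png",np.vstack([a,b[:,:720]]))
```

```text
32.3 tcp in face (mm), z=s [ -1.62   0.74 196.36] force face (disc weight removed) [1.1 0.  3.2] torque [-0.06  0.26  0.02]
```

View pics/z7.png

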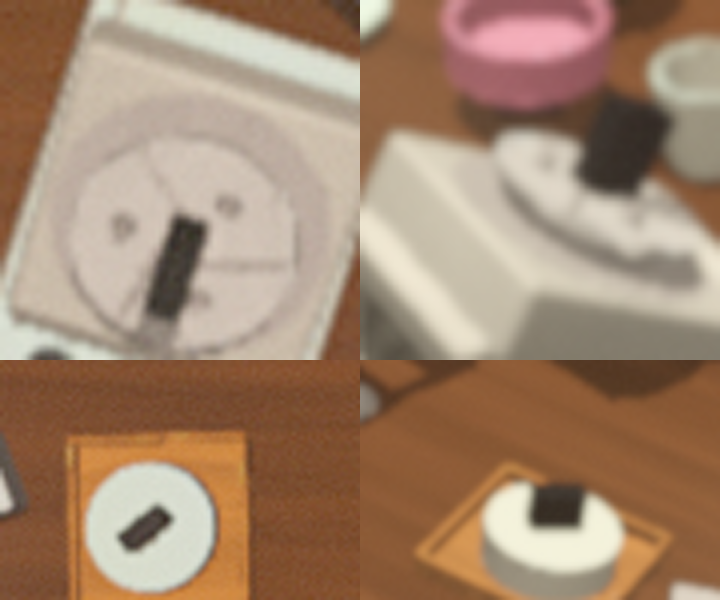

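The disc sits flat on the plate with the studs through all three holes. The cover stands level near the tray's centre and the gripper is clear. Handing in.

```bash
python3 -c "
from rig import env
print(env.close_job())"
```

```text
the job is handed in; nothing more can be done
None
```

The job is handed in at about 32 s of the 58 s limit: the final pictures show the cover standing rim down in the tray and the three-holed disc on the three studs, pressed home and released; no verdict came back.

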